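# Set the slate and present the blue jar

## Task

Get the mate corner ready: slide the small slate slab along the shelf, without lifting it, until it lies squarely on the cork pad in front of the carousel. Then turn the carousel until the blue jar faces front, in line with the brass tab, and finish with the gripper still holding the carousel steady there, not letting go, so that someone can take the jar with one hand. Leave the other things on the shelf where they are.

Things in the scene. Friction and masses are not known exactly. Their poses are not given: they have to be found in the camera images.
- slate_center (a point): centre of the loose blue-grey slate slab, 120 mm long (its x axis) x 50 mm wide (its y axis) x 16 mm thick, lying flat on the shelf (centre 8 mm above it), 0.18 to 0.37 kg; either end may point either way
- slate: the same slate slab; origin at the centre of its underside, axes as above
- pad_center (a point): centre of the brown cork pad, 136 mm (its x axis) x 66 mm (its y axis), let in flush with the shelf, z = shelf top: no edge to catch on. The slate belongs on it, long side along the pad's long side. It lies in front of the carousel's brass tab, about 215 mm from the carousel's axis, its long side square to the line from the axis
- foot: the carousel's fixed white foot, 170 mm across, 20 mm high; origin on the carousel's axis at shelf height. Front is the foot's -x direction, marked by a brass tab 10 mm high that reaches from under the tray to 133 mm from the axis; the foot may stand at any yaw within about 20 degrees of facing the robot's right (-y)
- carousel: turning wooden tray, 220 mm across, top 34 mm up, with five fixed jars (52 mm across, tops 94 mm up, centres 75 mm from the axis; one all blue, four white with steel lids), a post and the knob. Origin on the axis at shelf height; its -x points to the blue jar. Turns either way (no stop within 12 rad), friction about 0.1 N m, stays where left; starts 0.8 rad or more from front
- blue_jar (a point): centre of the top of the blue jar's lid, 94 mm above the shelf, 75 mm from the carousel's axis
- knob (a point): centre of the black round knob on the carousel's axis, 42 mm in diameter and 42 mm high, 146 mm above the shelf (from 125 to 167 mm); it turns with the tray and can be gripped from above at any yaw
- mate_cup: bystander: terracotta mate cup, 72 mm across, 80 mm high; origin at its underside
- bowl: bystander: wooden bowl, 110 mm across, 45 mm high; origin at its underside
- straw: bystander: steel straw lying flat, about 185 mm long along x; origin near its middle
- keys: bystander: two steel keys on a brass loop, lying flat, about 95 mm long; origin at the loop's centre
- remote: bystander: grey garage remote, 75 x 38 x 14 mm; origin at its underside
- flask: bystander: green flask, 72 mm across, 200 mm high; origin at its underside
- tin: bystander: tin, 72 mm across, 95 mm high; origin at its underside
Not all that is in view belongs to the job. Leave any purple look-alike of the foot alone.

How it is judged:
By the outcome, as a careful person would: the job done as asked, in the order asked, and still so for the second after the job is handed in, while the arm keeps its last pose, push and grip.
It also fails if it takes over 72 s, if anything falls off the work surface, if the arm or the gripper's body presses on something with over 40 N, if the wrist force passes 120 N, or if a joint passes its speed limit or range.

## Robot

A 6-joint arm with a two-finger parallel gripper is mounted at the origin on the work surface. World frame = base frame: x ahead of the robot, y to its left, z up, the work surface at z = 0. Lengths are in m, angles in rad, forces in N, time in s.
With the tool pointing down it reaches from about 0.225 to 0.875 m from the base axis. Payload 3.4 kg.
Tool frame: the origin (TCP) lies on the centre line of the jaws, within the pads' length; the fingertips stand 17 mm ahead of it and the grasp point (between the pads) lies 2 mm behind it (manip.finger_overhang is the distance from the TCP to the fingertips, in m); y points along the fingers, x is the direction in which the jaws open and shut, and the axes are right-handed (so a half turn about y gives the same grasp; the last joint's range is limited). The gripper opens to 85 mm and grips with 20 to 120 N. Pads are 22 mm wide; open, the fingers measure 114 mm over their backs; the gripper's body (76 mm by 85 mm) begins 54 mm behind the grasp point. The pads swing forward as they close: fully open they stand 13 mm farther back than shut.
Start: joints at [1.01, 0.276, 1.505, -0, 1.361, -0.121], TCP at [0.245, 0.52, 0.248] pointing down, gripper open.
Joint ranges: [-2.89, 2.89], [-0.75, 2.08], [0.22, 2.7], [-1.18, 4.32], [0.11, 2.71], [-2.7, 2.7]. Speed limits (rad/s): [2.57, 2.57, 3.14, 3.14, 3.14, 3.14].

## Interface

Orientations are given as a unit quaternion [w, x, y, z].
In Python, from rig import manip gives the robot as it stands.
- The arm moves only by the tool arm_command, never from a script. Its argument "commands" is a list of rows, each a list of 3 entries, a list of its own where there are three numbers: the finger opening in cm, from 0 to 8.54, then the shift along the world's x, y, z in cm, then the turn about the world's z in rad. A call has 1 to 12 rows; each row shifts and turns the commanded pose from where the row before left it; what a row does not reach is not made up. A row lasts 1/10 s, in which the tool goes at most 50 mm and 8.59 degrees, less where a joint would pass 70% of its speed; a pose out of reach is approached as far as the arm can. A call with a gripper value outside its range is refused whole. The fingers move at their own pace and stop on an object; "grip_force" is the grip in N (left out, the last holds). Time passes only in rows, so rows that do not move let the fingers close. It gives the time, the measured TCP pose, the force and the opening at its end, in the units of the state.
- manip.get_state(): the state, without advancing time (a new reading comes with each control period).
- manip.get_image(name): name is "side" or "top" or "wrist"; returns a dict with "pixels" (384x512x3 uint8, red, green, blue), "range_z" (384x512 float32, m along the optical axis (not along the pixel's ray), 0 where there is no reading), "intrinsics" (3x3 intrinsics, pixels), "k1" (the pictures are not rectified: a ray, as slopes to the right and down, at radius r is drawn at 1 + k1 r^2 times it, then the intrinsics apply), "R" (3x3) and "t" (3): a world point X has camera coordinates R X + t. Camera axes: x right, y down, z forward; pixel columns grow to the right and rows downward; lengths in m; the calibration is good to about 2 mm. A picture is of the moment at which its call begins.
- manip.sign_off(): hands the job in, once; it reports no verdict.
The state is a dict: "clock": time; "qpos": joint angles; "qd": joint speeds; "effort": joint torques, N m; "position": TCP position; "ee_rot": TCP orientation; "contact_force": force on the tool from outside, world axes, zero at the start; "moment": the same for the moment, N m; "width": finger opening in m.
Only numpy, scipy, OpenCV 4.12 (cv2) and the standard library are available. Lean on these libraries where they do the work, as an engineer would, in place of code of your own. Each camera call takes 0.05 s, during which the arm holds its last target.

## Working session

There is one attempt and no reset: what is moved stays moved. The work goes in short steps, Python scripts to look and compute and a tool call to move; the robot and the scene stay as the last step left them, time stands still between calls to the robot, and variables do not carry over. Pictures are saved under pics/ and viewed, and the job is handed in when it is done.

Besides the shell and the picture viewer there is one more tool, called after "Emit:" as name([rows], argument=value, ...), one row to a line, values as JSON. arm_command: Moves the arm, as the interface text tells. Its arguments: {"type":"object","properties":{"commands":{"type":"array"},"grip_force":{"type":"number"}},"required":["commands"]}

```bash
ls; mkdir -p pics; cat > h.py <<'E'
import numpy as np, cv2
from rig import manip
def shot(n,f):
    d=manip.get_image(n); cv2.imwrite(f'pics/{f}.png',d['pixels'][:,:,::-1]); np.savez(f'pics/{f}.npz',**d); return d
def world(d,u=None,v=None):
    K=d['intrinsics'];k1=float(d['k1']);h,w=d['range_z'].shape
    U,V=np.meshgrid(np.arange(w),np.arange(h))
    p=np.stack([U,V],-1).reshape(-1,1,2).astype(np.float64)
    q=cv2.undistortPoints(p,K,np.array([k1,0,0,0.])).reshape(h,w,2)
    z=d['range_z']; c=np.concatenate([q*z[...,None],z[...,None]],-1)
    return (c-d['t'])@d['R'], q
def onplane(d,u,v,zp):
    q=cv2.undistortPoints(np.array([[[u,v]]],float),d['intrinsics'],np.array([float(d['k1']),0,0,0])).reshape(2)
    r=d['R'].T@np.array([q[0],q[1],1]); c=-d['R'].T@d['t']; s=(zp-c[2])/r[2]; return c+s*r
E
python3 - <<'E'
from h import *
s=manip.get_state();print({k:np.round(v,3) for k,v in s.items()})
for n in ('top','side','wrist'):
    d=shot(n,n+'0');print(n,d['k1'],-d['R'].T@d['t'])
E
```

```text
pics
{'clock': np.float64(0.0), 'qpos': array([ 1.01 ,  0.277,  1.506, -0.   ,  1.361, -0.121]), 'qd': array([ 0.   ,  0.001, -0.   ,  0.   ,  0.001, -0.   ]), 'effort': array([-2.0000e-03, -4.1676e+01, -2.4581e+01, -0.0000e+00,  1.1000e-02,
       -0.0000e+00]), 'position': array([0.245, 0.52 , 0.247]), 'ee_rot': array([-0.597,  0.597,  0.378, -0.379]), 'contact_force': array([ 0.445, -0.255, -0.699]), 'moment': array([-0.035,  0.022, -0.044]), 'width': np.float64(0.085)}
top 0.03373488504892363 [0.28815275 0.01615342 1.32734396]
side -0.023539470966155662 [-0.03572141 -0.73830896  1.04831267]
wrist -0.05455210786779269 [0.18024076 0.54937412 0.37363267]
```

```bash
python3 -c "
import cv2
for n in ('top0','side0'):
    a=cv2.imread(f'pics/{n}.png');cv2.imwrite(f'pics/{n}v.png',cv2.resize(a,(800,600),interpolation=cv2.INTER_CUBIC))"
```

```text
(no output)
```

View pics/top0v.png

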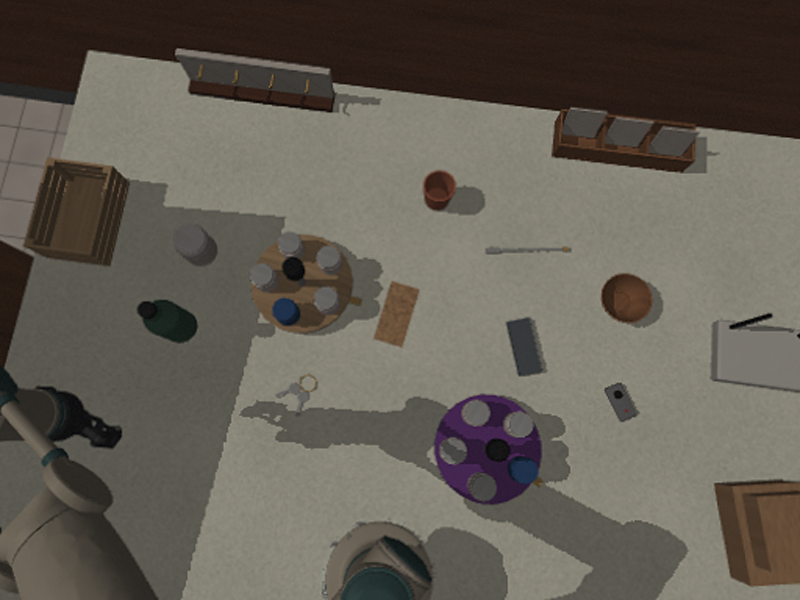

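View pics/side0v.png

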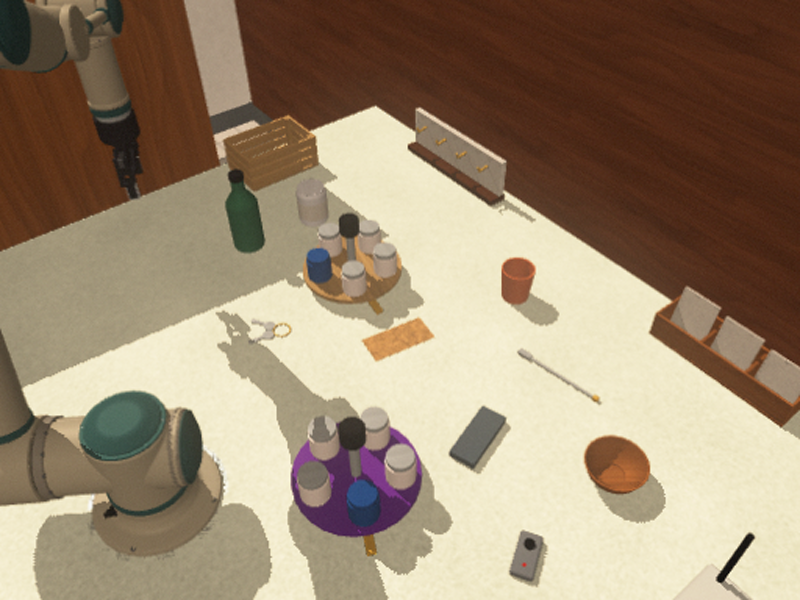

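Both pictures (800x600 scale, top view) show two carousels: the wooden one at (300,285), with the tab at (355,300) and the pad at (397,313), and the purple look-alike at (488,448). The wooden one fits the description and has the pad in front of its tab. The slate is the dark slab at (525,347); the remote at (620,402) is smaller and has buttons. I'll measure these and confirm with a crop.

```bash
cat > m.py <<'E'
from h import *
def load(f): return dict(np.load(f'pics/{f}.npz'))
def rect(d,mask,zp,roi):
    m=np.zeros_like(mask);x0,y0,x1,y1=roi;m[y0:y1,x0:x1]=mask[y0:y1,x0:x1]
    n,l,st,_=cv2.connectedComponentsWithStats(m.astype(np.uint8))
    if n<2:return None
    i=1+np.argmax(st[1:,4]); c=max(cv2.findContours((l==i).astype(np.uint8),cv2.RETR_EXTERNAL,cv2.CHAIN_APPROX_NONE)[0],key=len).reshape(-1,2)
    ys,xs=np.nonzero(l==i)
    P=np.array([onplane(d,u,v,zp)[:2] for u,v in zip(xs,ys)])
    ctr=P.mean(0);w,V=np.linalg.eigh(np.cov((P-ctr).T));a=V[:,1]
    Q=(P-ctr)@V
    return ctr,np.degrees(np.arctan2(a[1],a[0]))%180,np.sqrt(12*w[::-1])*1e3,len(P)
def slate_mask(d):
    im=d['pixels'].astype(int);return (im.max(-1)<110)&(im[...,2]>=im[...,0])
def pad_mask(d):
    h=cv2.cvtColor(d['pixels'],cv2.COLOR_RGB2HSV);return (h[...,1]>75)&(h[...,0]<22)&(h[...,2]>90)
E
cat > run1.py <<'E'
from m import *
for n,rs,rp in (('top0',(315,195,355,250),(236,175,272,227)),('side0',(280,250,332,305),(228,198,282,235))):
    d=load(n); print(n,'slate',rect(d,slate_mask(d),.016,rs)); print('pad',rect(d,pad_mask(d),0,rp))
    W,_=world(d); im=d['pixels'].astype(int)
    # knob & blue lid by depth
    roi=(W[...,0]>.3)&(W[...,0]<.75)&(W[...,1]>.0)&(W[...,1]<.45)
    k=roi&(W[...,2]>.155)&(W[...,2]<.175)&(im.max(-1)<90)
    print('knob',k.sum(),W[k].mean(0), (W[k].max(0)+W[k].min(0))/2)
    b=roi&(im[...,2]>im[...,0]+40)&(W[...,2]>.088)&(W[...,2]<.1); print('blue',b.sum(),W[b].mean(0),(W[b].max(0)+W[b].min(0))/2)
    t=roi&(W[...,2]>.029)&(W[...,2]<.04)
    print('tray',t.sum(),cv2.minEnclosingCircle(W[t][:,:2].astype(np.float32)))
E
python3 run1.py; python3 - <<'E'
import cv2,numpy as np
a=cv2.imread('pics/top0.png')[140:260,150:360];cv2.imwrite('pics/c1.png',cv2.resize(a,None,fx=3.8,fy=3.8,interpolation=cv2.INTER_CUBIC))
E
```

```text
top0 slate (array([ 0.5016788 , -0.24444889]), np.float64(18.734055966238827), array([117.58933475,  49.70361344]), 516)
pad (array([0.53880386, 0.03725226]), np.float64(171.1035042821758), array([133.89770954,  64.09641871]), 710)
knob 147 [0.57114466 0.24873273 0.16576968] [0.57143745 0.25051154 0.16474594]
blue 138 [0.49989642 0.26601472 0.09389644] [0.49947847 0.26596013 0.09412842]
tray 1761 ((0.5839285254478455, 0.2970571517944336), 0.15763631463050842)
side0 slate None
pad (array([0.53794313, 0.03474507]), np.float64(170.9760136880104), array([136.52365233,  66.96031773]), 658)
knob 92 [0.5700671  0.24222754 0.16218984] [0.56955348 0.24337675 0.16103286]
blue 92 [0.49981527 0.26368929 0.09122911] [0.50074142 0.26250266 0.09170192]
tray 770 ((0.589432418346405, 0.29459148645401), 0.16136571764945984)
```

View pics/c1.png

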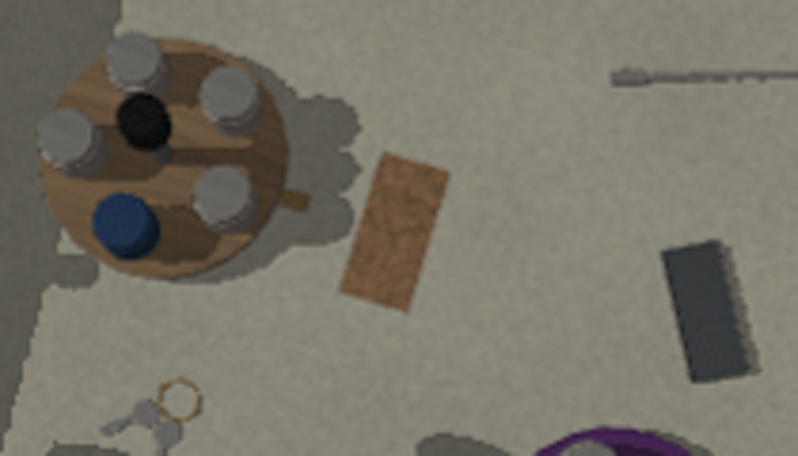

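The crop confirms it: the wooden carousel's brass tab, at (293,200) in the crop, points at the pad (395,230). The slate is at (708,310). Next I'll work out the moves.

```bash
python3 - <<'E'
from h import *
from scipy.spatial.transform import Rotation as R
s=manip.get_state();w,x,y,z=s['ee_rot'];M=R.from_quat([x,y,z,w]).as_matrix()
print(np.round(M,3),'yaw x',np.degrees(np.arctan2(M[1,0],M[0,0])))
print(s['position'],manip.finger_overhang,[a for a in dir(manip) if a[0]!='_'])
E
```

```text
[[ 0.426 -0.001 -0.905]
 [ 0.905 -0.001  0.426]
 [-0.001 -1.     0.   ]] yaw x 64.79871208976316
[0.24462897 0.51996085 0.24763817] 0.017 ['MotionError', 'finger_overhang', 'get_image', 'get_state', 'sign_off']
```

Emit:
arm_command([
  [8.5, [1.43, -4.25, 0], 0.043],
  [8.5, [1.43, -4.25, 0], 0.043],
  [8.5, [1.43, -4.25, 0], 0.043],
  [8.5, [1.43, -4.25, 0], 0.043],
  [8.5, [1.43, -4.25, 0], 0.043],
  [8.5, [1.43, -4.25, 0], 0.043],
  [8.5, [1.43, -4.25, 0], 0.043],
  [8.5, [1.43, -4.25, 0], 0.043],
  [8.5, [1.43, -4.25, 0], 0.043],
], grip_force=25)

```text
clock: 1.05
position: [0.3735, 0.1361, 0.2483]
ee_rot: [-0.512, 0.513, 0.487, -0.487]
contact_force: [1.2, 0.1, 0.1]
width: 0.0855
```

Emit:
arm_command([
  [8.5, [1.43, -4.25, 0], 0.043],
  [8.5, [1.43, -4.25, 0], 0.043],
  [8.5, [1.43, -4.25, 0], 0.043],
  [8.5, [1.43, -4.25, 0], 0.043],
  [8.5, [1.43, -4.25, 0], 0.043],
  [8.5, [1.43, -4.25, 0], 0.043],
  [8.5, [1.43, -4.25, 0], 0.043],
  [8.5, [1.43, -4.25, 0], 0.043],
  [8.5, [1.43, -4.25, 0], 0.043],
  [8.5, [0, 0, 0], 0],
  [8.5, [0, 0, 0], 0],
])

```text
clock: 2.15
position: [0.5019, -0.2452, 0.2474]
ee_rot: [-0.411, 0.41, 0.576, -0.576]
contact_force: [-0.1, -0.4, -0.1]
width: 0.0847
```

```bash
python3 - <<'E'
from m import *
d=shot('wrist','w1');print(-d['R'].T@d['t'])
cv2.imwrite('pics/w1v.png',d['pixels'][:,:,::-1])
W,_=world(d); k=(W[...,2]>.011)&(W[...,2]<.021)&(np.hypot(W[...,0]-.5,W[...,1]+.245)<.09)&slate_mask(d)
P=W[k][:,:2].astype(np.float32);print(k.sum(),cv2.minAreaRect(P))
E
```

```text
[ 0.43481293 -0.26904098  0.3735763 ]
3401 ((0.5023350119590759, -0.24662698805332184), (0.11682707071304321, 0.04716237634420395), 18.383262634277344)
```

View pics/w1v.png

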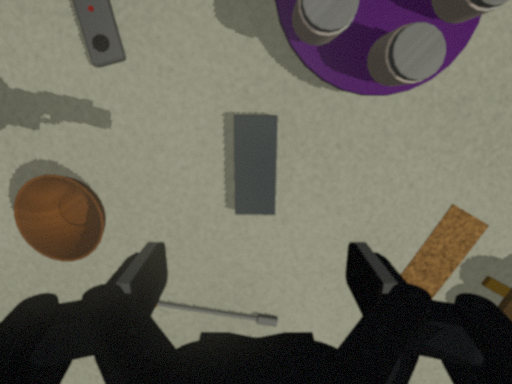

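The wrist view shows the slate at (255,163), centred and parallel to the jaws. I'll descend to a safe height and close partly to see where the fingertips sit.

Emit:
arm_command([
  [8.5, [0, 0, -4], 0],
  [8.5, [0, 0, -4], 0],
  [8.5, [0, 0, -4], 0],
  [8.5, [0, 0, -4], 0],
  [8.5, [0, 0, -3], 0],
  [6, [0, 0, -2.5], 0],
  [6, [0, 0, 0], 0],
  [6, [0, 0, 0], 0],
  [6, [0, 0, 0], 0],
])

```text
clock: 3.1
position: [0.5033, -0.2447, 0.0351]
ee_rot: [-0.409, 0.411, 0.576, -0.576]
contact_force: [0.1, 0.1, 0.2]
width: 0.0599
```

```bash
python3 - <<'E'
from m import *
d=shot('wrist','w2');s=manip.get_state();print(s['position'],s['width'],s['contact_force'])
d2=shot('side','s2')
a=np.hstack([d['pixels'][:,:,::-1][:,56:456],cv2.resize(d2['pixels'][:,:,::-1][220:316,260:360],(400,384))]);cv2.imwrite('pics/w2v.png',a)
W,_=world(d); k=(np.abs(W[...,2]-.016)<.03)&(np.hypot(W[...,0]-.5,W[...,1]+.245)<.09)
im=d['pixels'].max(-1); 
k=(im<40)&(d['range_z']>0); z=W[...,2][k]; print(np.percentile(z,[0,1,5,20,50]),d['range_z'][k].max())
E
```

```text
[ 0.50337803 -0.24491939  0.03525757] 0.06001861671621296 [ 0.31983144  0.48639205 -0.09743185]
[0.02730439 0.03794442 0.06097004 0.07955477 0.09649755] 0.1485076
```

View pics/w2v.png

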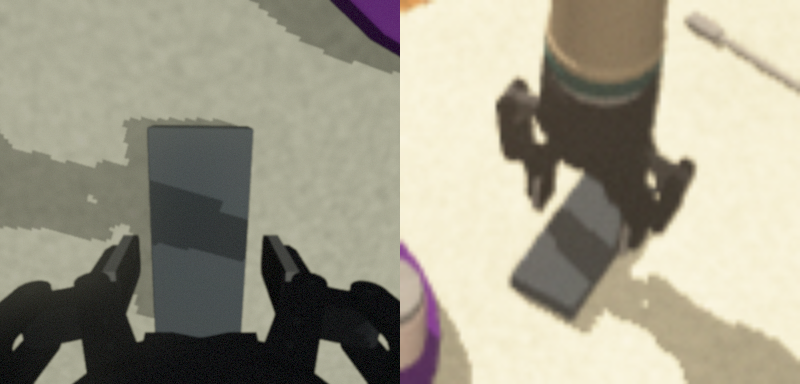

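The slate sits between the fingers, at (200,230) in the left half. The fingertips are about 8 mm ahead of the TCP at this opening, so I'll go down a further 20 mm and grip lightly.

Emit:
arm_command([
  [6, [0, 0, -1], 0],
  [6, [0, 0, -0.7], 0],
  [6, [0, 0, -0.3], 0],
  [6, [0, 0, 0], 0],
  [4.5, [0, 0, 0], 0],
  [4.5, [0, 0, 0], 0],
  [4.5, [0, 0, 0], 0],
  [4.5, [0, 0, 0], 0],
], grip_force=25)

```text
clock: 4.0
position: [0.5028, -0.2453, 0.0142]
ee_rot: [0.409, -0.41, -0.576, 0.576]
contact_force: [-0.3, -0.2, 4.6]
width: 0.0495
```

```bash
python3 - <<'E'
from m import *
d=shot('wrist','w3');s=manip.get_state();print(s['position'],s['width'],s['contact_force'],s['ee_rot'])
cv2.imwrite('pics/w3v.png',d['pixels'][:,:,::-1])
W,_=world(d); k=slate_mask(d)&(W[...,2]>.005)&(W[...,2]<.026)&(np.hypot(W[...,0]-.5,W[...,1]+.245)<.09)
print(np.median(W[...,2][k]))
E
```

```text
[ 0.50280297 -0.24523652  0.01415429] 0.049328158795853255 [-0.60487267 -0.46806751  5.46409532] [ 0.40930952 -0.41045336 -0.57618904  0.57619436]
0.01652738425286275
```

View pics/w3v.png

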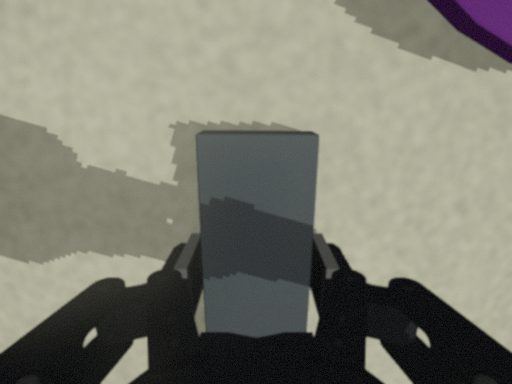

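Emit:
arm_command([
  [4.5, [0.09, 0.7, 0], -0.012],
  [4.5, [0.18, 1.4, 0], -0.025],
  [4.5, [0.18, 1.4, 0], -0.025],
  [4.5, [0.18, 1.4, 0], -0.025],
  [4.5, [0.18, 1.4, 0], -0.025],
  [4.5, [0.18, 1.4, 0], -0.025],
  [4.5, [0.18, 1.4, 0], -0.025],
  [4.5, [0.18, 1.4, 0], -0.025],
  [4.5, [0.18, 1.4, 0], -0.025],
  [4.5, [0.18, 1.4, 0], -0.025],
])

```text
clock: 5.05
position: [0.5205, -0.113, 0.0142]
ee_rot: [0.474, -0.476, -0.523, 0.524]
contact_force: [-0.4, -5.6, 4.9]
width: 0.0494
```

Emit:
arm_command([
  [4.5, [0.18, 1.4, 0], -0.025],
  [4.5, [0.18, 1.4, 0], -0.025],
  [4.5, [0.18, 1.4, 0], -0.025],
  [4.5, [0.18, 1.4, 0], -0.025],
  [4.5, [0.18, 1.4, 0], -0.025],
  [4.5, [0.18, 1.4, 0], -0.025],
  [4.5, [0.18, 1.4, 0], -0.025],
  [4.5, [0.09, 0.7, 0], -0.012],
  [4.5, [0, 0, 0], 0],
  [4.5, [0, 0, 0], 0],
])

```text
clock: 6.05
position: [0.5338, -0.0066, 0.0142]
ee_rot: [-0.521, 0.522, 0.478, -0.477]
contact_force: [1.1, 0.6, 6.1]
width: 0.0496
```

```bash
cat > look.py <<'E'
from m import *
import sys
from scipy.spatial.transform import Rotation as R
t=sys.argv[1]
s=manip.get_state();w,x,y,z=s['ee_rot'];M=R.from_quat([x,y,z,w]).as_matrix()
print('pos',s['position'].round(4),'yaw',np.degrees(np.arctan2(M[1,0],M[0,0])).round(2),'w',s['width'],'F',s['contact_force'].round(1),'q',s['qpos'].round(2))
d=shot('wrist',t+'w');d2=shot('top',t+'t')
a=np.hstack([d['pixels'][:,:,::-1][:,56:456],cv2.resize(d2['pixels'][:,:,::-1][140:260,160:285],(400,384),interpolation=cv2.INTER_CUBIC)]);cv2.imwrite(f'pics/{t}v.png',a)
E
python3 look.py a3
```

```text
pos [ 0.5338 -0.0066  0.0142] yaw 84.88 w 0.049642710606375144 F [1.1 0.6 6.1] q [-0.14  0.45  1.91  0.    0.78 -1.62]
```

View pics/a3v.png

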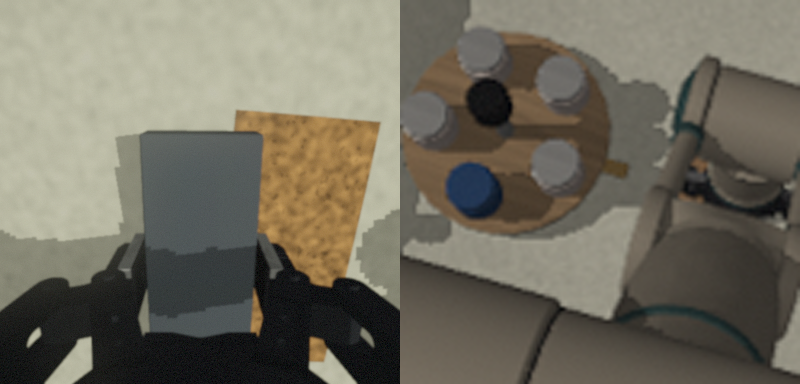

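The left half shows the slate at (200,230) held square and half covering the pad at (300,230). About 43 mm remains.

Emit:
arm_command([
  [4.5, [0.13, 1.06, 0], -0.022],
  [4.5, [0.13, 1.06, 0], -0.022],
  [4.5, [0.13, 1.06, 0], -0.023],
  [4.5, [0.09, 0.7, 0], 0],
  [4.5, [0.04, 0.38, 0], 0],
  [4.5, [0, 0, 0], 0],
  [4.5, [0, 0, 0], 0],
])

```text
clock: 6.85
position: [0.5389, 0.0354, 0.0142]
ee_rot: [-0.537, 0.538, 0.46, -0.459]
contact_force: [-0.6, -2.1, 5.7]
width: 0.0495
```

```bash
python3 look.py a4; python3 - <<'E'
from m import *
d=load('a4w'); m=pad_mask(d)
for v in range(120,240,20):
    r=np.nonzero(m[v])[0]; print(v,[(int(c[0]),int(c[-1])) for c in np.split(r,np.nonzero(np.diff(r)>3)[0]+1) if len(c)])
cv2.imwrite('pics/a4x.png',cv2.resize(d['pixels'][:,:,::-1],(800,600)))
E
```

```text
pos [0.5389 0.0354 0.0142] yaw 81.07 w 0.049460573780090375 F [-0.6 -2.1  5.7] q [-0.06  0.46  1.89 -0.    0.79 -1.48]
120 [(186, 333)]
140 [(188, 195), (319, 332)]
160 [(189, 195), (318, 331)]
180 [(190, 196), (317, 329)]
200 [(191, 197), (315, 328)]
220 [(192, 198), (314, 326)]
```

View pics/a4x.png

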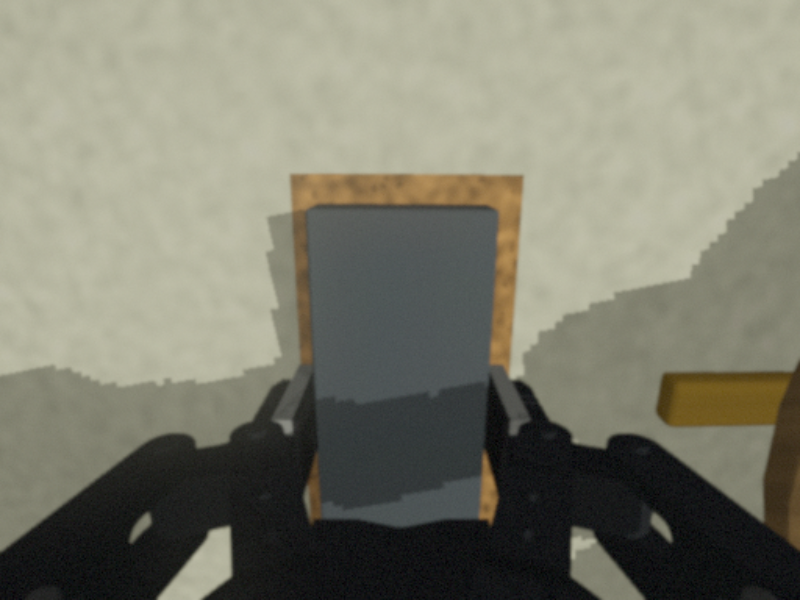

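The slate at (400,330) is square on the pad, with the left margin a little narrower than the right. I'll compute the end and side margins with the calibration.

```bash
python3 - <<'E'
from m import *
d=load('a4w'); m=pad_mask(d); sm=slate_mask(d)&~m
a=np.radians(81.05); e=np.array([np.cos(a),np.sin(a)]); l=np.array([e[1],-e[0]]) # l: long axis (+x)
tcp=np.array([.5389,.0354])
def uv(u,v,z): p=onplane(d,u,v,z)[:2]-tcp; return np.round(p@e*1e3,1),np.round(p@l*1e3,1)
for u in (215,256,300):
    c=np.nonzero(m[:,u])[0]; c=c[c<160]; s=c.max()+1
    print('end col',u,'rows',c.min(),c.max(),'pad',uv(u,c.min()-.5,0),'slate top',uv(u,s+1,.016))
for v in (150,170,190,210):
    r=np.nonzero(m[v])[0]; L=r[r<256];Rr=r[r>256]
    print(v,'pad',uv(L.min()-.5,v,0),uv(Rr.max()+.5,v,0),'slate',uv(L.max()+1,v,.016),uv(Rr.min()-1,v,.016))
E
```

```text
end col 215 rows 111 130 pad (np.float64(-19.1), np.float64(-68.2)) slate top (np.float64(-17.3), np.float64(-60.2))
end col 256 rows 112 130 pad (np.float64(-0.9), np.float64(-67.7)) slate top (np.float64(-0.9), np.float64(-60.2))
end col 300 rows 112 131 pad (np.float64(18.6), np.float64(-67.8)) slate top (np.float64(16.7), np.float64(-59.8))
150 pad (np.float64(-32.3), np.float64(-50.6)) (np.float64(33.7), np.float64(-50.7)) slate (np.float64(-25.3), np.float64(-53.0)) (np.float64(23.9), np.float64(-53.0))
170 pad (np.float64(-32.4), np.float64(-41.3)) (np.float64(33.9), np.float64(-41.3)) slate (np.float64(-25.3), np.float64(-44.7)) (np.float64(23.9), np.float64(-44.7))
190 pad (np.float64(-32.5), np.float64(-31.5)) (np.float64(34.1), np.float64(-31.6)) slate (np.float64(-25.3), np.float64(-36.1)) (np.float64(23.9), np.float64(-36.1))
210 pad (np.float64(-32.7), np.float64(-21.5)) (np.float64(33.8), np.float64(-21.5)) slate (np.float64(-25.4), np.float64(-27.2)) (np.float64(24.0), np.float64(-27.2))
```

The slate is square and centred lengthwise but 1.4 mm off across, towards the front. I'll nudge it, open, and rise.

Emit:
arm_command([
  [4.5, [0.02, 0.14, 0], 0],
  [4.5, [0, 0, 0], 0],
  [4.5, [0, 0, 0], 0],
])

```text
clock: 7.25
position: [0.539, 0.0361, 0.0142]
ee_rot: [-0.536, 0.538, 0.46, -0.46]
contact_force: [-0.6, -4.1, 5.3]
width: 0.0491
```

Emit:
arm_command([
  [5.6, [0, 0, 0], 0],
  [6.5, [0, 0, 0], 0],
  [6.5, [0, 0, 0], 0],
  [6.5, [0, 0, 1], 0],
  [6.5, [0, 0, 3], 0],
  [6.5, [0, 0, 4], 0],
  [8.5, [0, 0, 4.5], 0],
  [8.5, [0, 0, 4.5], 0],
  [8.5, [0, 0, 4.5], 0],
  [8.5, [0, 0, 2], 0],
  [8.5, [0, 0, 0], 0],
])

```text
clock: 8.35
position: [0.5401, 0.0374, 0.2529]
ee_rot: [-0.535, 0.54, 0.462, -0.457]
contact_force: [1.1, 0.9, -0.2]
width: 0.0848
```

```bash
python3 look.py a5; python3 - <<'E'
from m import *
for n in ('a5w',):
    d=load(n);W,_=world(d);im=d['pixels'].astype(int)
    near=np.hypot(W[...,0]-.539,W[...,1]-.036)<.095
    k=slate_mask(d)&near&(W[...,2]>.010)&(W[...,2]<.022)
    print('slate',cv2.minAreaRect(W[k][:,:2].astype(np.float32)),W[k].mean(0))
    p=(pad_mask(d)|k)&near&(W[...,2]<.022)&(W[...,2]>-.01)
    p=pad_mask(d)&near&(abs(W[...,2])<.008)
    print('pad',cv2.minAreaRect(W[p][:,:2].astype(np.float32)))
E
```

```text
pos [0.5401 0.0374 0.2529] yaw 81.03 w 0.08477125775187973 F [ 1.1  0.9 -0.2] q [-0.06  0.22  1.57  0.    1.34 -1.47]
slate ((0.5386537909507751, 0.03526489809155464), (0.046429529786109924, 0.11560174077749252), 80.88088989257812) [0.53753587 0.03647948 0.01659872]
pad ((0.5433956384658813, 0.06506291776895523), (0.12477316707372665, 0.13522829115390778), 80.95254516601562)
```

View pics/a5v.png

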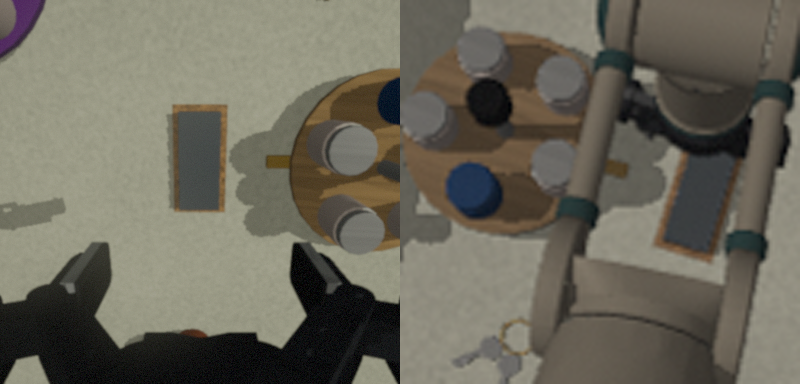

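The slate at (199,160), left half, lies within the pad with a margin all round. I'll quantify that, and refine the axis and jar angle from the wrist view.

```bash
python3 - <<'E'
from m import *
d=load('a5w');W,_=world(d); m=pad_mask(d); m[:, 300:]=0
a=np.radians(81.05); e=np.array([np.cos(a),np.sin(a)]); l=np.array([e[1],-e[0]]); tcp=np.array([.539,.0365])
def uv(u,v,z): p=onplane(d,u,v,z)[:2]-tcp; return np.round(p@e*1e3,1),np.round(p@l*1e3,1)
for v in (125,160,195):
    r=np.nonzero(m[v])[0];mid=256
    L=r[r<mid];Rr=r[r>mid]; print(v,r.min(),L.max(),Rr.min(),r.max(),'pad',uv(r.min()-.5,v,0)[0],uv(r.max()+.5,v,0)[0],'slate',uv(L.max()+1,v,.016)[0],uv(Rr.min()-.5,v,.016)[0])
for u in (240,255,270):
    c=np.nonzero(m[:230,u])[0]; A=c[c<160];B=c[c>160]; print(u,'pad',uv(u,A.min()-.5,0)[1],uv(u,B.max()+.5,0)[1],'slate',uv(u,A.max()+.5,.016)[1],uv(u,B.min()-.5,.016)[1])
# knob etc in wrist/top
W0,_=world(load('top0')); 
# tray rim top from top0: colour wood, z~.034; fit circle to outer boundary
d=load('top0');z=W0[...,2];k=(abs(z-.034)<.006)&(np.hypot(W0[...,0]-.571,W0[...,1]-.249)<.125)
P=W0[k][:,:2]; 
from scipy.optimize import least_squares
ang=np.arctan2(P[:,1]-.249,P[:,0]-.571);r=np.hypot(P[:,1]-.249,P[:,0]-.571)
b=np.digitize(ang,np.linspace(-np.pi,np.pi,60));Q=np.array([P[b==i][np.argmax(r[b==i])] for i in set(b)])
f=least_squares(lambda c:np.hypot(*(Q-c[:2]).T)-c[2],[.571,.249,.11],loss='soft_l1',f_scale=.001);print('tray',f.x)
# jar lids
k=(abs(z-.094)<.005)&(np.hypot(W0[...,0]-.571,W0[...,1]-.249)<.115)
n,lab,st,_=cv2.connectedComponentsWithStats(k.astype(np.uint8))
C=[]
for i in range(1,n):
    if st[i,4]>60:
        c,rr=cv2.minEnclosingCircle(W0[lab==i][:,:2].astype(np.float32));C.append(c);print('lid',np.round(c,4),round(rr,4),st[i,4],d['pixels'][lab==i].mean(0).round())
C=np.array(C);f=least_squares(lambda c:np.hypot(*(C-c).T)-.075,[.571,.249]);print('axis',f.x,np.degrees(np.arctan2(*(C-f.x).T[::-1])))
E
```

```text
125 229 233 277 282 pad -33.0 32.4 slate -25.2 24.1
160 229 232 276 281 pad -34.0 32.1 slate -27.2 23.6
195 232 232 275 280 pad -31.3 31.9 slate -28.1 23.1
240 pad -68.3 68.2 slate -59.5 59.6
255 pad -67.1 68.2 slate -59.5 59.6
270 pad -67.1 68.2 slate -59.5 59.7
tray [0.57222118 0.24956445 0.10862429]
lid [0.6389 0.2794] 0.0253 154 [97. 95. 92.]
lid [0.6216 0.1936] 0.0236 154 [97. 95. 92.]
lid [0.5656 0.3242] 0.0237 157 [98. 96. 93.]
lid [0.5337 0.1854] 0.0241 161 [99. 96. 93.]
lid [0.4992 0.2662] 0.0236 164 [32. 49. 73.]
axis [0.57147763 0.24936303] [  24.01716078  -48.05289003   94.50028326 -120.57583599  166.89765015]
```

The slate is centred to about 1 mm and square. Fitted axis is (0.5715, 0.2494), blue jar at 167.3°, front at 261°, so the carousel needs about +93.8°. I'll move over the knob, turning the wrist back first.

Emit:
arm_command([
  [8.5, [0.26, 1.77, 0], -0.13],
  [8.5, [0.26, 1.77, 0], -0.13],
  [8.5, [0.26, 1.77, 0], -0.13],
  [8.5, [0.26, 1.77, 0], -0.13],
  [8.5, [0.26, 1.77, 0], -0.13],
  [8.5, [0.26, 1.77, 0], -0.13],
  [8.5, [0.26, 1.77, 0], -0.13],
  [8.5, [0.26, 1.77, 0], -0.13],
  [8.5, [0.26, 1.77, 0], -0.13],
  [8.5, [0.26, 1.77, 0], -0.13],
  [8.5, [0.26, 1.77, 0], -0.13],
  [8.5, [0.26, 1.77, 0], -0.13],
])

```text
clock: 9.65
position: [0.5683, 0.2501, 0.2456]
ee_rot: [-0.704, 0.706, -0.055, 0.052]
contact_force: [0.8, -0.2, -0.3]
width: 0.0852
```

Emit:
arm_command([
  [8.5, [0, 0, 0], 0],
  [8.5, [0, 0, 0], 0],
])

```text
clock: 9.85
position: [0.5685, 0.2493, 0.2463]
ee_rot: [-0.705, 0.706, -0.052, 0.049]
contact_force: [0.3, 0.4, -0.0]
width: 0.0852
```

```bash
python3 look.py a6; python3 - <<'E'
from m import *
d=load('a6w');W,_=world(d);im=d['pixels'].astype(int)
k=(W[...,2]>.155)&(W[...,2]<.175)&(np.hypot(W[...,0]-.5715,W[...,1]-.2494)<.04)
print('knob',k.sum(),cv2.minEnclosingCircle(W[k][:,:2].astype(np.float32)))
cv2.imwrite('pics/a6x.png',d['pixels'][:,:,::-1])
E
```

```text
pos [0.5685 0.2493 0.2463] yaw -8.18 w 0.08515927984489864 F [ 0.3  0.4 -0. ] q [ 0.3   0.35  1.4  -0.    1.39  0.44]
knob 2573 ((0.5736606121063232, 0.24782207608222961), 0.021261457353830338)
```

View pics/a6x.png

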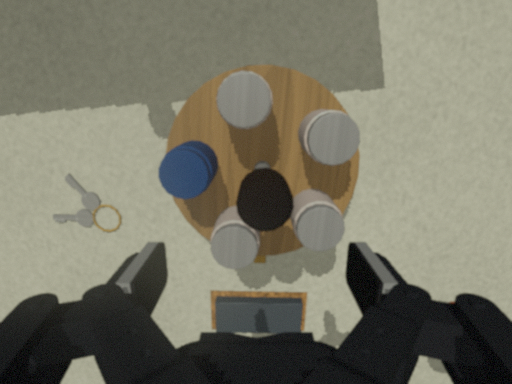

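The wrist view shows the black knob at (265,198) between the jaws and the blue jar at (188,170). I'll descend and close.

Emit:
arm_command([
  [8.5, [0.4, -0.07, -2], 0],
  [8.5, [0, 0, -3], 0],
  [8.5, [0, 0, -3], 0],
  [8.5, [0, 0, -1.6], 0],
  [8.5, [0, 0, -0.7], 0],
  [8.5, [0, 0, 0], 0],
  [8.5, [0, 0, 0], 0],
])

```text
clock: 10.65
position: [0.5741, 0.2488, 0.1463]
ee_rot: [0.705, -0.705, 0.051, -0.052]
contact_force: [-1.1, -0.6, 0.2]
width: 0.0849
```

```bash
python3 look.py a7
```

```text
pos [0.5741 0.2488 0.1463] yaw -8.37 w 0.0848770507051268 F [-1.1 -0.6  0.2] q [ 0.3   0.42  1.55 -0.    1.17  0.44]
```

View pics/a7v.png

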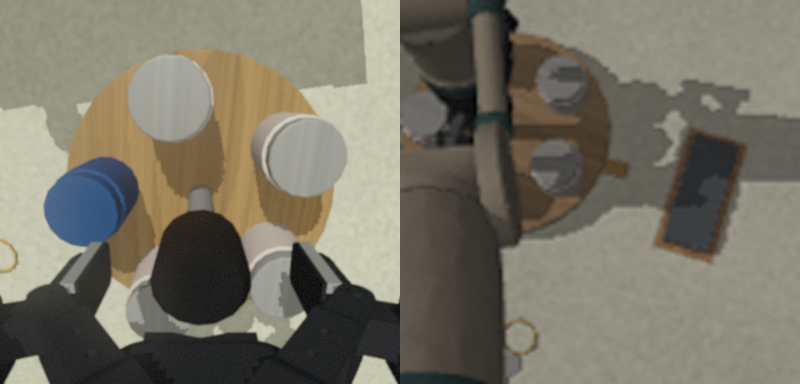

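The knob at (200,265) is between the jaws.

Emit:
arm_command([
  [6, [-0.1, 0, -0.4], 0],
  [3.5, [0, 0, 0], 0],
  [3.5, [0, 0, 0], 0],
  [3.5, [0, 0, 0], 0],
  [3.5, [0, 0, 0], 0],
  [3.5, [0, 0, 0], 0],
  [3.5, [0, 0, 0], 0],
], grip_force=45)

```text
clock: 11.45
position: [0.5742, 0.2488, 0.1421]
ee_rot: [0.705, -0.705, 0.05, -0.053]
contact_force: [4.7, -2.0, 2.8]
width: 0.0408
```

```bash
python3 look.py b1
```

```text
pos [0.5742 0.2488 0.1421] yaw -8.36 w 0.040785934277780364 F [ 4.7 -2.   2.8] q [ 0.3   0.42  1.56 -0.    1.16  0.44]
```

Emit:
arm_command([
  [3.5, [0.1, 0, 0], 0.05],
  [3.5, [0, 0, 0], 0.1],
  [3.5, [0, 0, 0], 0.1],
  [3.5, [0, 0, 0], 0.1],
  [3.5, [0, 0, 0], 0.1],
  [3.5, [0, 0, 0], 0.1],
  [3.5, [0, 0, 0], 0.1],
  [3.5, [0, 0, 0], 0.05],
  [3.5, [0, 0, 0], 0],
])

```text
clock: 12.45
position: [0.5742, 0.2488, 0.1421]
ee_rot: [-0.68, 0.68, 0.194, -0.193]
contact_force: [2.7, -2.8, 4.6]
width: 0.0411
```

```bash
python3 look.py b2; cat > jar.py <<'E'
from m import *
import sys
from scipy.optimize import least_squares
for n in sys.argv[1:]:
    d=load(n);W,_=world(d);im=d['pixels'].astype(int)
    near=np.hypot(W[...,0]-.573,W[...,1]-.249)<.115
    k=near&(im[...,2]>im[...,0]+25)&(abs(W[...,2]-.094)<.006)
    C=np.array([.573,.2488])
    if k.sum()>20:
        c,r=cv2.minEnclosingCircle(W[k][:,:2].astype(np.float32));v=np.array(c)-C
        print(n,'blue',k.sum(),np.round(c,4),round(r,4),'ang',np.degrees(np.arctan2(v[1],v[0]))%360,np.hypot(*v))
    h=cv2.cvtColor(d['pixels'],cv2.COLOR_RGB2HSV)
    rr=np.hypot(W[...,0]-C[0],W[...,1]-C[1])
    t=(rr>.114)&(rr<.14)&(h[...,1]>110)&(W[...,2]<.02)&(W[...,1]<.2)
    if t.sum()>5: p=W[t].mean(0);print('tab',t.sum(),p,np.degrees(np.arctan2(p[1]-C[1],p[0]-C[0]))%360)
E
python3 jar.py top0 b2t b2w
```

```text
pos [0.5742 0.2488 0.1421] yaw 31.75 w 0.041053724584965166 F [ 2.7 -2.8  4.6] q [ 0.3   0.42  1.55 -0.    1.16 -0.26]
top0 blue 158 [0.4991 0.2661] 0.0236 ang 166.82466531109014 0.07589503474423392
tab 18 [0.55365735 0.12704571 0.01024307] 260.9730694851275
b2t blue 95 [0.5043 0.2141] 0.0247 ang 206.8313570793526 0.07696410540882892
tab 21 [0.55369176 0.12756801 0.00976801] 260.9506854342539
b2w blue 4471 [0.5069 0.2142] 0.0238 ang 207.65064689810907 0.0746478974288767
```

View pics/b2v.png

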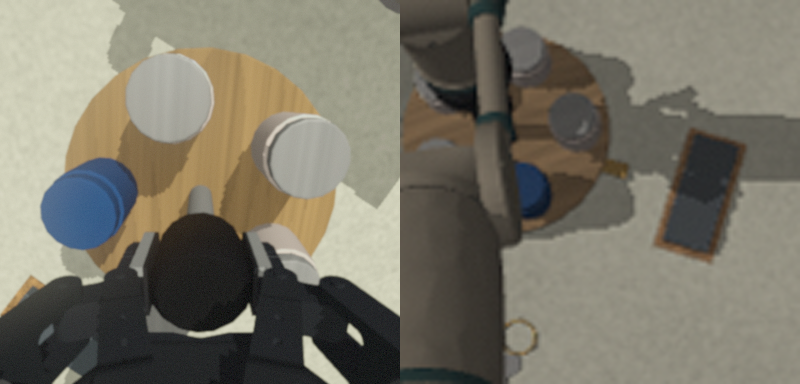

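The blue jar has turned 40° with the wrist and no slip; it is now at (85,205) on the left and (530,190) on the right. About 53.7° remains.

Emit:
arm_command([
  [3.5, [0, 0, 0], 0.06],
  [3.5, [0, 0, 0], 0.1],
  [3.5, [0, 0, 0], 0.1],
  [3.5, [0, 0, 0], 0.1],
  [3.5, [0, 0, 0], 0.1],
  [3.5, [0, 0, 0], 0.1],
  [3.5, [0, 0, 0], 0.1],
  [3.5, [0, 0, 0], 0.1],
  [3.5, [0, 0, 0], 0.1],
  [3.5, [0, 0, 0], 0.06],
  [3.5, [0, 0, 0], 0.01],
  [3.5, [0, 0, 0], 0],
])

```text
clock: 13.75
position: [0.5742, 0.2488, 0.1421]
ee_rot: [-0.521, 0.522, 0.478, -0.477]
contact_force: [3.4, -3.0, 6.1]
width: 0.0407
```

```bash
python3 look.py b3; python3 jar.py b3t b3w; python3 - <<'E'
from m import *
d=shot('side','b3s');a=d['pixels'][:,:,::-1]
cv2.imwrite('pics/b3sv.png',cv2.resize(a[100:260,160:330],(640,602))[:600])
E
python3 jar.py b3s
```

```text
pos [0.5742 0.2488 0.1421] yaw 84.97 w 0.04072860291713748 F [ 3.4 -3.   6.1] q [ 0.3   0.42  1.55 -0.    1.16 -1.18]
b3t blue 154 [0.5591 0.1739] 0.0238 ang 259.4573841891055 0.07619760143171248
tab 19 [0.55414613 0.12807735 0.0093306 ] 261.12353200110323
b3w blue 4416 [0.5604 0.1744] 0.024 ang 260.3591158487716 0.07547011068598064
tab 120 [0.54941912 0.12410619 0.01029155] 259.29124152338363
b3s blue 70 [0.5584 0.1725] 0.0227 ang 259.15689432627255 0.07766138405806858
tab 26 [0.55238706 0.12468814 0.00618987] 260.57018951980496
```

View pics/b3v.png

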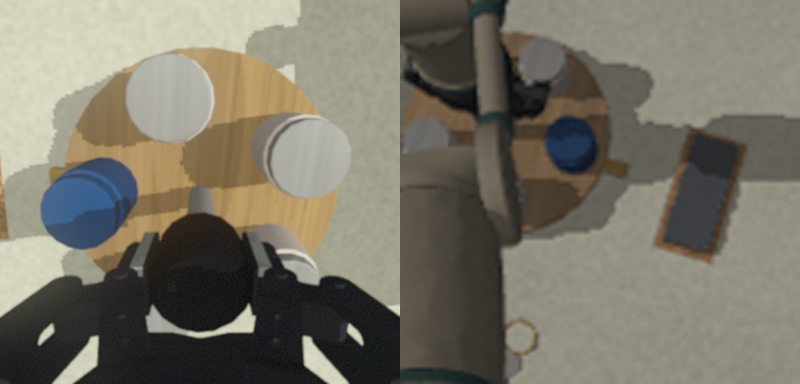

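View pics/b3sv.png

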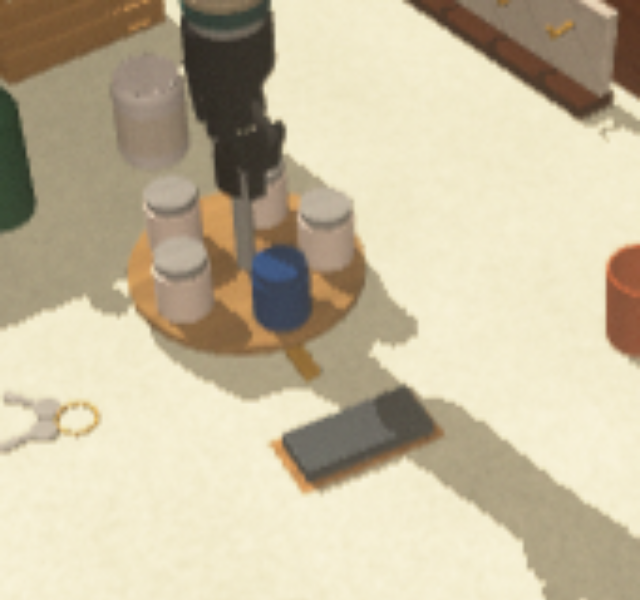

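The blue jar is in line with the tab and pad to about 0.5–1°: at (572,143), tab (617,168) and pad (700,195) in the right half. I'll trim by +0.012 rad and let it settle.

Emit:
arm_command([
  [3.5, [0, 0, 0], 0.006],
  [3.5, [0, 0, 0], 0.006],
  [3.5, [0, 0, 0], 0],
  [3.5, [0, 0, 0], 0],
  [3.5, [0, 0, 0], 0],
  [3.5, [0, 0, 0], 0],
])

```text
clock: 14.5
position: [0.5742, 0.2489, 0.1422]
ee_rot: [-0.518, 0.519, 0.481, -0.48]
contact_force: [2.4, -3.6, 5.2]
width: 0.0408
```

```bash
python3 look.py b4; sed -i 's/C=np.array(\[.573,.2488\])/C=np.array([.5718,.2494])/' jar.py; python3 jar.py b4t top0; python3 - <<'E'
from m import *
d=load('b4t');W,_=world(d);k=slate_mask(d)&(np.hypot(W[...,0]-.539,W[...,1]-.036)<.085)&(W[...,2]>.008)&(W[...,2]<.025)
print('slate',cv2.minAreaRect(W[k][:,:2].astype(np.float32)))
t0=load('top0');D=np.abs(d['pixels'].astype(int)-t0['pixels']).max(-1)
a=d['pixels'][:,:,::-1].copy();cv2.imwrite('pics/b4x.png',cv2.resize(a,(800,600)))
E
```

```text
pos [0.5742 0.2489 0.1422] yaw 85.65 w 0.040751391720873054 F [ 2.4 -3.6  5.2] q [ 0.3   0.42  1.55 -0.    1.16 -1.2 ]
b4t blue 152 [0.5603 0.175 ] 0.0232 ang 261.2255907794391 0.07528281028067314
tab 19 [0.55427362 0.12756356 0.00907322] 261.81405958270386
top0 blue 158 [0.4991 0.2661] 0.0236 ang 167.06331729914012 0.07459051021615437
tab 20 [0.55389993 0.12796779 0.00990425] 261.614536996978
slate ((0.5392407178878784, 0.03616476431488991), (0.04596645012497902, 0.11809893697500229), 80.72318267822266)
```

View pics/b4x.png

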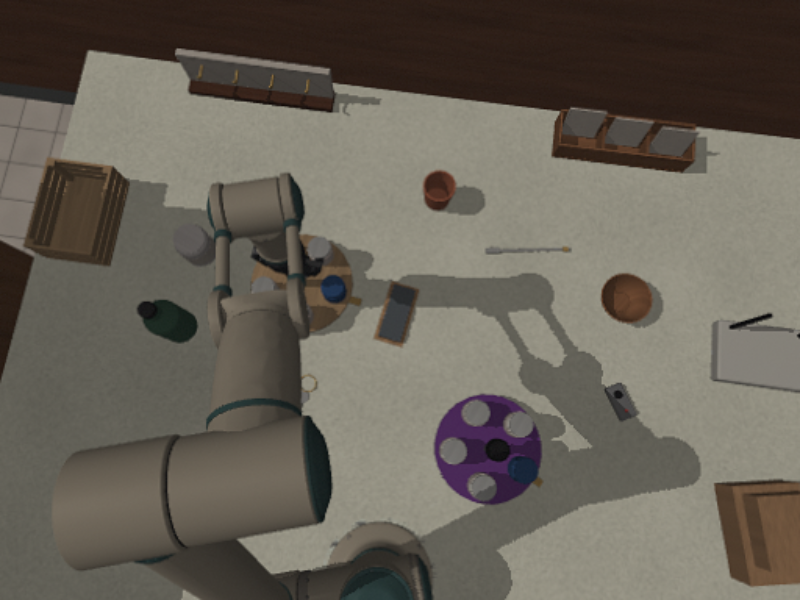

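Blue jar (333,290), tab (355,300) and pad with slate (397,313) are in line. The cup, straw, bowl, remote, flask, tin and purple look-alike are where they were. The gripper holds the knob, so I'm handing in.

```bash
python3 -c "
from rig import manip
print(manip.sign_off())"
```

```text
the job is handed in; nothing more can be done
None
```

The job is done and handed in at about 14.6 s on the robot's clock. I gripped the slate lightly and slid it along the shelf onto the cork pad. Then I took the carousel's knob, turned it about +94° until the blue jar faced the brass tab, and kept the gripper closed on it at 45 N.

**Slate:** It is centred on the pad to about 1 mm and square to within about 0.5°. It stayed pressed on the shelf with about 5 N during the slide.

**Carousel:** The blue jar is at 261.2°. The front direction measured 261.1° from the pad and 261.6–261.8° from the tab. These differ by about 0.5°, as do the cameras among themselves: the wrist view put the jar about 1° lower than the top view before the final trim. The grip did not slip during the turn (opening 41 mm).

**Other objects:** The cup, straw, bowl, remote, flask, tin and purple look-alike looked unmoved in the last top view. The keys were mostly hidden by the arm there, but looked unmoved in the earlier side and wrist views.

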